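Nest the toppled pen pot into the shorter stack

ROBOT

A 6-joint arm with a two-finger parallel gripper is mounted at the origin on the work surface. World frame = base frame: x ahead of the robot, y to its left, z up, the work surface at z = 0. Lengths are in m, angles in rad, forces in N, time in s.
With the tool pointing down it reaches from about 0.35 to 0.775 m from the base axis. Payload 7.3 kg.
Tool frame: the origin (TCP) lies on the front face of the gripper's body, between the roots of the fingers; the fingertips stand ahead of it and the grasp point (between the pads) lies 47 mm ahead of it (finger_overhang is the z of the fingertips in the tool frame, in m); z points along the fingers, y is the line along which they close (so a half turn about z gives the same grasp; the last joint's range is limited). The gripper opens to 92 mm and grips with 3 to 60 N. Pads are 19 mm wide; open, the fingers measure 130 mm over their backs; the gripper's body (75 mm by 190 mm) begins 47 mm behind the grasp point.
Start: joints at [-1.338, 0.342, 1.524, -0, 1.275, -0.146], TCP at [0.194, -0.488, 0.292] pointing down, gripper open.
Joint ranges: [-2.53, 2.53], [-0.77, 2.02], [0.04, 2.7], [-1, 4.14], [0.28, 2.66], [-3.11, 3.11]. Speed limits (rad/s): [2.57, 2.57, 3.14, 3.14, 3.14, 3.14].

INTERFACE

Orientations are given as [roll, pitch, yaw] about the fixed x, y, z axes, in that order (R = Rz(yaw) Ry(pitch) Rx(roll)).
In Python, from cell import * gives the robot as it stands. The module is installed in compiled form; this text tells all that it offers.
- The arm moves only by the tool arm_command, never from a script. Its argument "series" is a list of rows, each an object of numbers: "x", "y", "z": the shift along the tool's x, y, z in mm; "rx", "ry", "rz": the turn, a rotation vector about the tool's x, y, z in degrees. A call has 1 to 20 rows; each row is the pose to reach, as a shift and turn from the pose commanded when the call began, along the tool's axes at that moment; what a row does not reach only later rows make up. A row lasts 1/10 s, in which the tool goes at most 50 mm and 8.59 degrees, less where a joint would pass 70% of its speed; a pose out of reach is approached as far as the arm can. A call with a gripper value outside its range is refused whole. "hand" is the finger opening in mm, from 0 to 91.8, set as the call begins (left out, the last holds). The fingers move at their own pace and stop on an object; "squeeze" is the grip in N (left out, the last holds). Time passes only in rows, so rows that repeat a pose let the fingers close. It gives the time, the measured TCP pose, the force, the opening and the grip force at its end, in the units of the state.
- observe(): the state, without advancing time (a new reading comes with each control period).
- read_camera(name): name is "side" or "top"; returns a dict with "pixels" (480x640x3 uint8, blue, green, red), "K" (3x3 intrinsics, pixels), "k1" (the pictures are not rectified: a ray, as slopes to the right and down, at radius r is drawn at 1 + k1 r^2 times it, then the intrinsics apply), "rvec" (rotation vector, rad) and "tvec" (3), from world to camera coordinates, as OpenCV has them. Camera axes: x right, y down, z forward; pixel columns grow to the right and rows downward; lengths in m; the calibration is good to about 2 mm. A picture is of the moment at which its call begins. There is no depth.
- hand_in(): hands the job in; it is judged then, once.
Trained networks look in a picture, given as the dict that the camera call returned (one of the last four; its "shot" number tells which), for a name from the list of things; names that differ only in an ending like _2 or _b are one class to them, and where a whole thing is asked for, a point or a joint stands for the part that bears it (a point fixed in the world has none). Each returns a list of dicts, best first, with "confidence" (0 to 1); they miss things now and then, are a little off and sometimes report something else, mostly with a low value. They report only what shows in the picture. A call takes as long as a camera call. They do not tell look-alikes from the thing itself.
- boxes_of(picture, query): "point" ([x, y, z] in m, in world coordinates, good to about 4 mm: the middle of the surface that is visible of it).
- trace(picture, query): "pixels" (480x640 bool, what is visible of it).
- mark_of(picture, query): "point" ([x, y, z] in m, in world coordinates, good to about 4 mm: a listed point, or the origin of a listed thing).
The state is a dict: "time": time; "qpos": joint angles; "qvel": joint speeds; "joint_efforts": joint torques, N m; "tool_pos": TCP position; "tool_rot": TCP orientation; "contact_force": force on the tool from outside, world axes, zero at the start; "torque": the same for the moment, N m; "opening": finger opening in m; "grip_force": force on a finger pad.
Only numpy, scipy, OpenCV 4.12 (cv2) and the standard library are available. Lean on these libraries where they do the work, as an engineer would, in place of code of your own. Each camera call takes 0.05 s, during which the arm holds its last target. There are 200 camera calls.

TASK

A slim pen pot has been knocked over on the shop counter. Stand it upright and nest it all the way down in the shorter of the two stacks of slim pots on the wooden tray, so that both stacks are two pots high; the wide pot stays empty. Lower it in rather than dropping it, and leave the other pots and the things on the counter where they stand.

Things in the scene. Friction and masses are not known exactly. Their poses are not given: they have to be found in the camera images.
- pot_a: a slim round tapered pen pot of plain metal, 110 mm high, 48 mm across the foot and 70 mm across the open rim (straight taper, wall 3 mm), raised inner floor 55 mm above its underside, about 160 g. Origin: centre of its underside; z along its axis towards the open rim. Stands on the tray, alone or with pot_b nested in it.
- pot_b: a slim round tapered pen pot of plain metal, 110 mm high, 48 mm across the foot and 70 mm across the open rim (straight taper, wall 3 mm), raised inner floor 55 mm above its underside, about 160 g. Origin: centre of its underside; z along its axis towards the open rim. Stands nested in pot_a or in pot_c, whichever it was this time.
- pot_c: a slim round tapered pen pot of plain metal, 110 mm high, 48 mm across the foot and 70 mm across the open rim (straight taper, wall 3 mm), raised inner floor 55 mm above its underside, about 160 g. Origin: centre of its underside; z along its axis towards the open rim. Stands on the tray, alone or with pot_b nested in it.
- pot_d: the toppled pot, same make as pot_a (110 mm high, foot 48 mm, rim 70 mm across, inner floor 55 mm up, 110 to 220 g), lying on its tapered side on the bare counter, mouth to either side or away from the robot; it can roll. Origin: centre of its underside; z along its axis to the open rim. Fully nested it stands 55 mm above the pot below, foot on the inner floor, about 2 mm play all round.
- wide_pot: a wider pot of the same metal and the same height on the tray: 110 mm high, 80 mm across the foot, 94 mm across the rim, inner floor 6 mm above its underside. Origin: centre of its underside, z up. Not for nesting.
- tray: fixed flat wooden board 250 x 280 x 12 mm on the counter, no rim; three places for pots at (x, y) = (-70, -80), (-70, 80) and (70, 0) mm from its centre in its own frame. Origin: centre of its underside; its x is the 250 mm side.
- tape_dispenser: black desk tape dispenser, 160 x 60 x 94 mm, origin under its centre, long side along its x. Bystander.
- stapler: grey and black stapler, 150 x 36 x 55 mm, origin under its centre, long side along its x. Bystander.
- notebooks: pile of three pocket notebooks, 108 x 151 x 42 mm, origin under its centre, long side along its y. Bystander.
Things that resemble listed ones, but are neither listed nor needed, are in the scene too. Leave any blue or red look-alike of the pot_d alone.

How it is judged:
By the outcome, as a careful person would: the job done as asked, in the order asked, and still so for the second after the job is handed in, with the robot touching nothing.
It also fails if it takes over 69 s, if anything falls off the work surface, if the arm or the gripper's body presses on something with over 40 N, if the wrist force passes 120 N, or if a joint passes its speed limit or range.

## Working session

There is one attempt and no reset: what is moved stays moved. The work goes in short steps, Python scripts to look and compute and a tool call to move; the robot and the scene stay as the last step left them, time stands still between calls to the robot, and variables do not carry over. Pictures are saved under pics/ and viewed, at most 10 in all, crops included, and the job is handed in when it is done.

Besides the shell and the picture viewer there is one more tool, called after "Emit:" as a command line: name --argument value ..., lists and objects as JSON in quotes. arm_command: Moves the arm, as the interface text tells. Its arguments: {"type":"object","properties":{"series":{"type":"array"},"hand":{"type":"number"},"squeeze":{"type":"number"}},"required":["series"]}

```bash
mkdir -p pics; cat > h.py <<'E'
from cell import *
import numpy as np, cv2
def save(p,n,crop=None,scale=1):
    im=p["pixels"]
    if crop: im=im[crop[1]:crop[3],crop[0]:crop[2]]
    cv2.imwrite("pics/"+n,cv2.resize(im,None,fx=scale,fy=scale,interpolation=cv2.INTER_CUBIC))
def proj(p,X):
    R,_=cv2.Rodrigues(np.array(p["rvec"],float)); c=(R@np.atleast_2d(X).T).T+np.array(p["tvec"]).ravel()
    s=c[:,:2]/c[:,2:]; r2=(s**2).sum(1,keepdims=True); s=s*(1+p["k1"]*r2); K=np.array(p["K"])
    return s*[K[0,0],K[1,1]]+[K[0,2],K[1,2]]
def ray(p,uv):
    K=np.array(p["K"]); d=(np.array(uv,float)-[K[0,2],K[1,2]])/[K[0,0],K[1,1]]; s=d.copy()
    for _ in range(20): s=d/(1+p["k1"]*(s@s))
    R,_=cv2.Rodrigues(np.array(p["rvec"],float)); o=-R.T@np.array(p["tvec"]).ravel(); v=R.T@np.array([*s,1.]); return o,v/np.linalg.norm(v)
def onz(p,uv,z):
    o,v=ray(p,uv); return o+v*(z-o[2])/v[2]
def tri(rs):
    A=sum(np.eye(3)-np.outer(v,v) for o,v in rs); b=sum((np.eye(3)-np.outer(v,v))@o for o,v in rs); return np.linalg.solve(A,b)
E
python3 - <<'E'
from h import *
np.set_printoptions(precision=3,suppress=True)
s=observe(); print(s)
for n in("top","side"):
    p=read_camera(n); save(p,n+"0.png")
    R,_=cv2.Rodrigues(np.array(p["rvec"],float)); print(n,"cam",-R.T@np.array(p["tvec"]).ravel(),p["k1"],p["K"][0][0])
    for q in("pot_d","pot_a","wide_pot","tray","tape_dispenser","stapler","notebooks"):
        for f in (boxes_of,mark_of):
            for d in f(p,q): print(n,q,f.__name__,np.array(d["point"]),round(d["confidence"],2),proj(p,d["point"])[0].round())
E
```

```text
{'time': 0.0, 'qpos': array([-1.338,  0.343,  1.525, -0.   ,  1.275, -0.146]), 'qvel': array([ 0.   ,  0.001, -0.001, -0.   ,  0.   ,  0.   ]), 'joint_efforts': array([ -0.   , -43.124, -24.421,   0.072,   0.056,  -0.   ]), 'tool_pos': array([ 0.194, -0.487,  0.292]), 'tool_rot': array([-3.14 , -0.   ,  0.379]), 'contact_force': array([-0.204,  0.411,  0.349]), 'torque': array([ 0.077, -0.004, -0.013]), 'grip_force': 0.0, 'opening': 0.0916790070667977}
top cam [0.433 0.013 1.134] -0.14306004823867727 504.70386669472975
top pot_d call [0.398 0.383 0.052] 0.98 [137. 330.]
top pot_d call [ 0.404 -0.215  0.13 ] 0.94 [424. 335.]
top pot_d call [0.519 0.069 0.047] 0.94 [285. 278.]
top pot_d call [ 0.41  -0.188  0.114] 0.72 [409. 332.]
top pot_d call [ 0.565 -0.244  0.071] 0.65 [431. 259.]
top pot_d call [0.598 0.212 0.053] 0.65 [220. 240.]
top pot_d call [0.406 0.2   0.05 ] 0.56 [222. 329.]
top pot_d call [ 0.406 -0.209  0.071] 0.82 [415. 334.]
top pot_d call [0.54  0.231 0.027] 0.75 [213. 267.]
top pot_d call [ 0.407 -0.211  0.015] 0.73 [411. 332.]
top pot_d call [0.434 0.152 0.024] 0.69 
[... 3148 characters left out ...]

side wide_pot call [ 0.446 -0.362  0.011] 0.91 [415. 198.]
side tray call [ 0.496 -0.199  0.009] 0.98 [384. 228.]
side tray call [ 0.489 -0.266 -0.001] 0.64 [392. 217.]
side tray call [ 0.778 -0.186 -0.001] 0.19 [278. 213.]
side tape_dispenser call [0.723 0.051 0.025] 0.68 [255. 265.]
side tape_dispenser call [ 0.744  0.034 -0.002] 0.79 [252. 268.]
side stapler call [0.75  0.195 0.043] 0.7 [208. 301.]
side stapler call [0.759 0.186 0.002] 0.63 [210. 312.]
side notebooks call [ 0.769 -0.158  0.04 ] 0.59 [275. 206.]
side notebooks call [ 0.465 -0.335  0.094] 0.39 [410. 174.]
side notebooks call [ 0.496 -0.196  0.01 ] 0.15 [384. 228.]
side notebooks call [ 0.782 -0.186 -0.002] 0.88 [276. 213.]
```

View pics/top0.png

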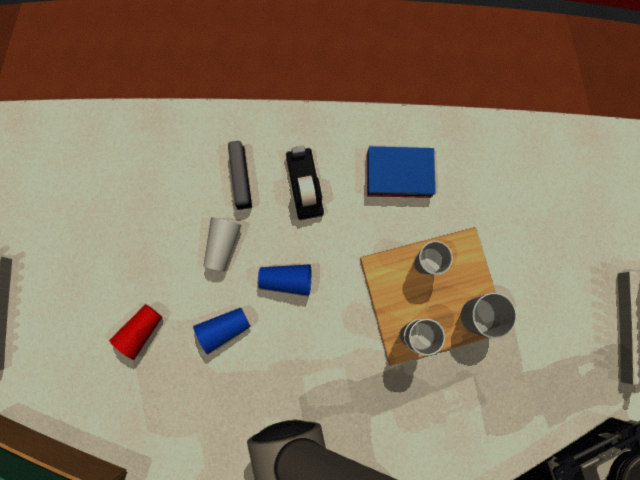

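View pics/side0.png

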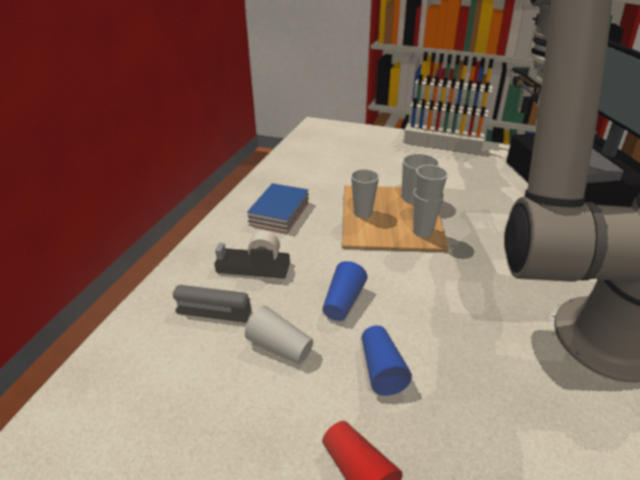

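The top view shows four lying pots: grey (222,245), blue (285,280), blue (222,329) and red (137,332). The tray has a single slim pot at (435,258), a two-high stack at (424,337) and the wide pot at (493,315). In the side view, grey is at (278,335), with its mouth pointing away from the robot, and the single pot is at (364,194).

Could be taken for pot_d: the grey one, two blue and one red look-alike. I choose the grey at top (222,245), and will check it in one crop while fitting poses.

```bash
cat >> h.py <<'E'
from scipy.optimize import minimize
T=np.linspace(0,2*np.pi,48,endpoint=False); C=np.c_[np.cos(T),np.sin(T)]
def frustum(o,ax):
    ax=ax/np.linalg.norm(ax); a=np.cross(ax,[.3,.5,.81]); a/=np.linalg.norm(a); b=np.cross(ax,a); P=C@np.array([a,b])
    return np.r_[o+.024*P, o+.11*ax+.035*P]
def hull(p,X):
    m=np.zeros((480,640),np.uint8); h=cv2.convexHull(proj(p,X).astype(np.float32))
    cv2.fillConvexPoly(m,np.round(h*16).astype(int),1,shift=4); return m>0
def fit(views,gen,x0,step):
    def cost(x):
        X=gen(x); c=0
        for p,m in views:
            q=hull(p,X); c+=1-(q&m).sum()/max(1,(q|m).sum())
        return c
    s=np.array([x0]+[np.array(x0)+np.eye(len(x0))[i]*step[i] for i in range(len(x0))])
    r=minimize(cost,x0,method="Nelder-Mead",options=dict(initial_simplex=s,maxiter=400,xatol=1e-4,fatol=1e-4))
    return r.x,r.fun
def mask_at(p,q,uv):
    u,v=map(int,uv); L=[d for d in trace(p,q) if d["pixels"][v-3:v+4,u-3:u+4].mean()>.5]
    return L[0]["pixels"] if L else None
def lying(x): # x,y,azimuth,z of foot centre
    return frustum(np.array([x[0],x[1],x[3]]),np.array([np.cos(x[2]),np.sin(x[2]),.1]))
def standing(x): return frustum(np.array(x),np.array([0,0,1.]))
E
python3 - <<'E'
from h import *
import cell
np.set_printoptions(precision=4,suppress=True)
print(getattr(cell,"finger_overhang",None))
t=read_camera("top"); s=read_camera("side")
save(t,"crop.png",(180,120,480,380),2)
def both(a,b,gen,x0,st,n):
    V=[(p,mask_at(p,"pot_d",uv)) for p,uv in((t,a),(s,b))]
    print(n,[None if m is None else int(m.sum()) for _,m in V])
    V=[v for v in V if v[1] is not None]
    print(fit(V,gen,x0,st))
    for v in V: print("  single",fit([v],gen,x0,st))
both((221,245),(280,336),lying,[.54,.231,-.2,.024],[.01,.01,.2,.01],"d")
both((435,258),(364,194),standing,[.565,-.243,.012],[.01,.01,.01],"c")
E
```

```text
0.0655
d [1282, 2151]
(array([ 0.5376,  0.2288, -0.2236,  0.0237]), np.float64(0.17812527078940532))
  single (array([ 0.539 ,  0.2294, -0.2441,  0.0253]), np.float64(0.10349650349650352))
  single (array([ 0.5358,  0.2315, -0.2239,  0.0253]), np.float64(0.08471690080885486))
c [None, 1075]
(array([ 0.5654, -0.2432,  0.0115]), np.float64(0.09747899159663864))
  single (array([ 0.5654, -0.2432,  0.0115]), np.float64(0.09747899159663864))
```

View pics/crop.png

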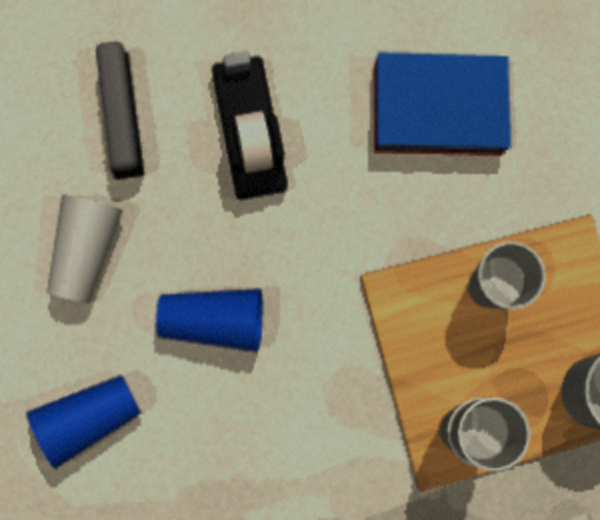

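The crop confirms the grey metal pot at (85,250), mouth to the top. The other lying pots are blue. The single slim pot is at (510,275).

```bash
cat >> h.py <<'E'
from scipy.spatial.transform import Rotation as Ro
def go(*targets):
    """shift (mm) and rotvec (deg) in tool axes for targets (xyz, R or None)"""
    s=observe(); R0=Ro.from_euler("xyz",s["tool_rot"]); p0=np.array(s["tool_pos"])
    print("t",s["time"],"p",p0.round(4),"rot",np.degrees(s["tool_rot"]).round(1),"q",np.round(s["qpos"],2),"open",round(s["opening"],4),"grip",round(s["grip_force"],1))
    for x,R in targets:
        R=R0 if R is None else R
        print((R0.inv().apply(np.array(x)-p0)*1000).round(1),np.degrees((R0.inv()*R).as_rotvec()).round(1))
E
python3 - <<'E'
from h import *
R=Ro.from_euler("xyz",[180,0,-12.8],degrees=True)
go(([.606,.213,.292],R),([.606,.213,.081],R))
E
```

```text
t 1.8 p [ 0.1942 -0.4878  0.2923] rot [180.    0.   21.7] q [-1.34  0.34  1.52 -0.    1.28 -0.15] open 0.0917 grip 0.0
[ 6.418e+02 -4.988e+02  2.000e-01] [ 0.   0.  34.5]
[ 641.8 -498.8  211.2] [ 0.   0.  34.5]
```

Emit:
arm_command --series '[{"x": 642, "y": -499, "z": 0, "rz": 34.5}, {"x": 642, "y": -499, "z": 0, "rz": 34.5}, {"x": 642, "y": -499, "z": 0, "rz": 34.5}, {"x": 642, "y": -499, "z": 0, "rz": 34.5}, {"x": 642, "y": -499, "z": 0, "rz": 34.5}, {"x": 642, "y": -499, "z": 0, "rz": 34.5}, {"x": 642, "y": -499, "z": 0, "rz": 34.5}, {"x": 642, "y": -499, "z": 0, "rz": 34.5}, {"x": 642, "y": -499, "z": 0, "rz": 34.5}, {"x": 642, "y": -499, "z": 0, "rz": 34.5}, {"x": 642, "y": -499, "z": 0, "rz": 34.5}, {"x": 642, "y": -499, "z": 0, "rz": 34.5}, {"x": 642, "y": -499, "z": 0, "rz": 34.5}, {"x": 642, "y": -499, "z": 0, "rz": 34.5}, {"x": 642, "y": -499, "z": 0, "rz": 34.5}, {"x": 642, "y": -499, "z": 0, "rz": 34.5}, {"x": 642, "y": -499, "z": 0, "rz": 34.5}, {"x": 642, "y": -499, "z": 0, "rz": 34.5}, {"x": 642, "y": -499, "z": 0, "rz": 34.5}, {"x": 642, "y": -499, "z": 0, "rz": 34.5}]' --hand 91.8

```text
invalid input
```

```bash
python3 - <<'E'
from h import *
R=Ro.from_euler("xyz",[180,0,-12.8],degrees=True)
go(([.606,.213,.081],R))
E
```

```text
t 1.8 p [ 0.1942 -0.4878  0.2923] rot [180.    0.   21.7] q [-1.34  0.34  1.52 -0.    1.28 -0.15] open 0.0917 grip 0.0
[ 641.8 -498.8  211.2] [ 0.   0.  34.5]
```

Emit:
arm_command --series '[{"x": 642, "y": -499, "z": 0, "rx": 0, "ry": 0, "rz": 34.5}, {"x": 642, "y": -499, "z": 0, "rx": 0, "ry": 0, "rz": 34.5}, {"x": 642, "y": -499, "z": 0, "rx": 0, "ry": 0, "rz": 34.5}, {"x": 642, "y": -499, "z": 0, "rx": 0, "ry": 0, "rz": 34.5}, {"x": 642, "y": -499, "z": 0, "rx": 0, "ry": 0, "rz": 34.5}, {"x": 642, "y": -499, "z": 0, "rx": 0, "ry": 0, "rz": 34.5}, {"x": 642, "y": -499, "z": 0, "rx": 0, "ry": 0, "rz": 34.5}, {"x": 642, "y": -499, "z": 0, "rx": 0, "ry": 0, "rz": 34.5}, {"x": 642, "y": -499, "z": 0, "rx": 0, "ry": 0, "rz": 34.5}, {"x": 642, "y": -499, "z": 0, "rx": 0, "ry": 0, "rz": 34.5}, {"x": 642, "y": -499, "z": 0, "rx": 0, "ry": 0, "rz": 34.5}, {"x": 642, "y": -499, "z": 0, "rx": 0, "ry": 0, "rz": 34.5}, {"x": 642, "y": -499, "z": 0, "rx": 0, "ry": 0, "rz": 34.5}, {"x": 642, "y": -499, "z": 0, "rx": 0, "ry": 0, "rz": 34.5}, {"x": 642, "y": -499, "z": 0, "rx": 0, "ry": 0, "rz": 34.5}, {"x": 642, "y": -499, "z": 0, "rx": 0, "ry": 0, "rz": 34.5}, {"x": 642, "y": -499, "z": 0, "rx": 0, "ry": 0, "rz": 34.5}, {"x": 642, "y": -499, "z": 0, "rx": 0, "ry": 0, "rz": 34.5}, {"x": 642, "y": -499, "z": 0, "rx": 0, "ry": 0, "rz": 34.5}, {"x": 642, "y": -499, "z": 0, "rx": 0, "ry": 0, "rz": 34.5}]'

```text
time: 3.8
tool_pos: [0.6058, 0.2122, 0.2922]
tool_rot: [3.141, 0.0, -0.224]
contact_force: [-0.4, 0.3, 0.0]
opening: 0.0919
grip_force: 0.0
```

```bash
python3 - <<'E'
from h import *
R=Ro.from_euler("xyz",[180,0,-12.8],degrees=True)
go(([.606,.213,.081],R))
E
```

```text
t 3.8 p [0.6058 0.2122 0.2922] rot [180.    0.  -12.8] q [ 0.22  0.56  1.17 -0.    1.41  2.01] open 0.0919 grip 0.0
[ 1.000e-01 -1.000e+00  2.112e+02] [ 0.  0. -0.]
```

Emit:
arm_command --series '[{"x": 0, "y": -1, "z": 50, "rx": 0, "ry": 0, "rz": 0}, {"x": 0, "y": -1, "z": 100, "rx": 0, "ry": 0, "rz": 0}, {"x": 0, "y": -1, "z": 140, "rx": 0, "ry": 0, "rz": 0}, {"x": 0, "y": -1, "z": 170, "rx": 0, "ry": 0, "rz": 0}, {"x": 0, "y": -1, "z": 190, "rx": 0, "ry": 0, "rz": 0}, {"x": 0, "y": -1, "z": 205, "rx": 0, "ry": 0, "rz": 0}, {"x": 0, "y": -1, "z": 211, "rx": 0, "ry": 0, "rz": 0}, {"x": 0, "y": -1, "z": 211, "rx": 0, "ry": 0, "rz": 0}]'

```text
time: 4.6
tool_pos: [0.6063, 0.2136, 0.0812]
tool_rot: [3.141, 0.0, -0.224]
contact_force: [0.6, 0.1, 0.0]
opening: 0.092
grip_force: 0.0
```

Emit:
arm_command --series '[{"x": 0, "y": 0, "z": 0, "rx": 0, "ry": 0, "rz": 0}, {"x": 0, "y": 0, "z": 0, "rx": 0, "ry": 0, "rz": 0}, {"x": 0, "y": 0, "z": 0, "rx": 0, "ry": 0, "rz": 0}, {"x": 0, "y": 0, "z": 0, "rx": 0, "ry": 0, "rz": 0}, {"x": 0, "y": 0, "z": 0, "rx": 0, "ry": 0, "rz": 0}, {"x": 0, "y": 0, "z": 0, "rx": 0, "ry": 0, "rz": 0}, {"x": 0, "y": 0, "z": 0, "rx": 0, "ry": 0, "rz": 0}, {"x": 0, "y": 0, "z": 0, "rx": 0, "ry": 0, "rz": 0}]' --hand 40 --squeeze 25

```text
time: 5.4
tool_pos: [0.6066, 0.2143, 0.0815]
tool_rot: [-3.141, -0.001, -0.223]
contact_force: [0.3, 0.2, 3.6]
opening: 0.0615
grip_force: 24.9
```

Emit:
arm_command --series '[{"x": 0, "y": 0, "z": -15, "rx": 0, "ry": 0, "rz": 0}, {"x": 0, "y": 0, "z": -50, "rx": 0, "ry": 0, "rz": 0}, {"x": 0, "y": 0, "z": -100, "rx": 0, "ry": 0, "rz": 0}, {"x": 0, "y": 0, "z": -150, "rx": 0, "ry": 0, "rz": 0}, {"x": 0, "y": 0, "z": -200, "rx": 0, "ry": 0, "rz": 0}, {"x": 0, "y": 0, "z": -250, "rx": 0, "ry": 0, "rz": 0}, {"x": 0, "y": 0, "z": -270, "rx": 0, "ry": 0, "rz": 0}, {"x": 0, "y": 0, "z": -270, "rx": 0, "ry": 0, "rz": 0}]'

```text
time: 6.2
tool_pos: [0.6068, 0.2144, 0.356]
tool_rot: [-3.138, -0.007, -0.223]
contact_force: [0.2, 0.1, -1.9]
opening: 0.0618
grip_force: 24.9
```

```bash
python3 - <<'E'
from h import *
s=observe(); q=s["qpos"]; x=s["tool_pos"]
D=[([-1.338,.342,1.524],[.1942,-.4878,.2923]),([.22,.56,1.17],[.6058,.2122,.2922]),(q[:3],x)]
print(np.round(q,4),x,s["grip_force"],s["opening"])
A=[];b=[]
for (q1,q2,q3),(X,Y,Z) in D:
    r=X*np.cos(q1)+Y*np.sin(q1); print("lat",-X*np.sin(q1)+Y*np.cos(q1))
    A+=[[np.sin(q2),np.sin(q2+q3),0,1],[np.cos(q2),np.cos(q2+q3),1,0]]; b+=[r,Z]
print(np.linalg.lstsq(np.array(A),np.array(b),rcond=None))
A=np.array(A)[:,:3]; print(np.linalg.lstsq(A,np.array(b),rcond=None))
E
```

```text
[ 2.2070e-01  5.3450e-01  1.0455e+00 -1.0000e-04  1.5538e+00  2.0147e+00] [0.60676989 0.21439056 0.35596592] 24.88563280858216 0.06180959401874603
lat 0.07642634500111466
lat 0.07488193308556385
lat 0.07637846710500468
(array([ 0.55895005,  0.38950007, -0.12068651, -0.03995054]), array([4.09587651e-05]), np.int32(4), array([2.63180427, 2.24432401, 0.15920804, 0.1061546 ]))
(array([ 0.53502398,  0.3603277 , -0.10401231]), array([8.27460032e-05]), np.int32(3), array([2.38656416, 1.81217066, 0.14264994]))
```

```bash
cat >> h.py <<'E'
LO=np.array([-2.53,-.77,.04,-1,.28,-3.11]); HI=np.array([2.53,2.02,2.7,4.14,2.66,3.11])
from scipy.optimize import least_squares
def fk(q,Lt=.28,sg=1):
    R=Ro.from_euler("ZYZYZ",[q[0],q[1]+q[2],sg*q[3],q[4],q[5]+np.pi/2])
    r=.535*np.sin(q[1])+.36*np.sin(q[1]+q[2]); z=Lt-.104+.535*np.cos(q[1])+.36*np.cos(q[1]+q[2])
    c,s=np.cos(q[0]),np.sin(q[0])
    return np.array([c*r-s*.0764,s*r+c*.0764,z])+Lt*R.apply([0,0,1]),R
def ik(X,R,q0,Lt=.28,sg=1):
    f=lambda q:(lambda p,r:np.r_[(p-X)*5,(R.inv()*r).as_rotvec()])(*fk(q,Lt,sg))
    s=least_squares(f,np.clip(q0,LO+.01,HI-.01),bounds=(LO,HI)); return s.x,s.cost
def upright(beta,tilt=5.7):
    t=np.radians(tilt); b=np.radians(beta); h=np.array([np.cos(b),np.sin(b),0]); u=np.array([0,0,1.])
    z=np.cos(t)*h-np.sin(t)*u; x=np.cos(t)*u+np.sin(t)*h
    return Ro.from_matrix(np.c_[x,np.cross(z,x),z])
E
python3 - <<'E'
from h import *
np.set_printoptions(precision=2,suppress=True)
for P in [(.35,-.47),(.42,-.5)]:
  for beta in range(-60,61,20):
    R=upright(beta); z=R.apply([0,0,1]); X=np.array([*P,.06])-.047*z; X[2]=.0744
    best=min((ik(X,R,[np.arctan2(X[1],X[0])-.1,.9,1.2,j4,1.2,j6]) for j4 in(.5,1.5,2.8) for j6 in(-1.5,0,1.5)),key=lambda a:a[1])
    print(P,beta,best[0],round(best[1],4))
E
```

```text
Traceback (most recent call last):
  File "h.py", line 59, in ik
    s=least_squares(f,np.clip(q0,LO+.01,HI-.01),bounds=(LO,HI)); return s.x,s.cost
  File "h.py", line 58, in <lambda>
    f=lambda q:(lambda p,r:np.r_[(p-X)*5,(R.inv()*r).as_rotvec()])(*fk(q,Lt,sg))
                                                                    ~~^^^^^^^^^
  File "h.py", line 53, in fk
    R=Ro.from_euler("ZYZYZ",[q[0],q[1]+q[2],sg*q[3],q[4],q[5]+np.pi/2])
  File "scipy/spatial/transform/_rotation.pyx", line 1413, in scipy.spatial.transform._rotation.Rotation.from_euler
ValueError: Expected axis specification to be a non-empty string of upto 3 characters, got ZYZYZ
```

Meanwhile, I'll tilt the tool 20° about the radial axis while lifted, to learn joint 4's sign and the tool length.

```bash
python3 - <<'E'
s=open('h.py').read()
s=s.replace('R=Ro.from_euler("ZYZYZ",[q[0],q[1]+q[2],sg*q[3],q[4],q[5]+np.pi/2])','R=Ro.from_euler("ZYZ",[q[0],q[1]+q[2],sg*q[3]])*Ro.from_euler("YZ",[q[4],q[5]+np.pi/2])')
open('h.py','w').write(s)
E
python3 - <<'E'
from h import *
np.set_printoptions(precision=2,suppress=True)
for P in [(.35,-.47),(.42,-.5)]:
  for beta in range(-60,61,20):
    R=upright(beta); z=R.apply([0,0,1]); X=np.array([*P,.06])-.047*z; X[2]=.0744
    best=min((ik(X,R,[np.arctan2(X[1],X[0])-.1,.9,1.2,j4,1.2,j6]) for j4 in(.5,1.5,2.8) for j6 in(-1.5,0,1.5)),key=lambda a:a[1])
    print(P,beta,best[0],round(best[1],4))
s=observe(); print(fk(s["qpos"])[0],fk(s["qpos"])[1].as_euler("xyz"),s["tool_pos"],s["tool_rot"])
# tilt left 20 deg about radial axis
R0=Ro.from_euler("xyz",s["tool_rot"]); b=s["qpos"][0]
print(np.degrees(R0.inv().apply(np.radians(20)*np.array([np.cos(b),np.sin(b),0]))))
E
```

```text
(0.35, -0.47) -60 [-1.08  1.21  2.68  3.1   2.22 -1.6 ] 0.0
(0.35, -0.47) -40 [-1.48  1.17  2.64  2.29  1.94 -2.06] 0.0
(0.35, -0.47) -20 [-1.66  1.04  2.41  1.85  1.55 -1.87] 0.0
(0.35, -0.47) 0 [-1.68  1.01  2.1   1.46  1.48 -1.54] 0.0
(0.35, -0.47) 20 [-1.63  1.05  1.77  1.16  1.6  -1.27] 0.0
(0.35, -0.47) 40 [-1.54  1.13  1.43  0.95  1.83 -1.11] 0.0
(0.35, -0.47) 60 [-1.43  1.25  1.07  0.8   2.1  -1.02] 0.0
(0.42, -0.5) -60 [-0.93  1.07  2.47  3.26  1.87 -1.52] 0.0
(0.42, -0.5) -40 [-1.27  1.07  2.47  2.56  1.81 -1.79] 0.0
(0.42, -0.5) -20 [-1.47  1.02  2.28  2.03  1.54 -1.71] 0.0
(0.42, -0.5) 0 [-1.53  1.01  1.99  1.59  1.47 -1.43] 0.0
(0.42, -0.5) 20 [-1.51  1.07  1.65  1.27  1.6  -1.17] 0.0
(0.42, -0.5) 40 [-1.44  1.18  1.27  1.06  1.84 -0.98] 0.0
(0.42, -0.5) 60 [-1.35  1.33  0.83  0.95  2.15 -0.82] 0.0
[0.6  0.21 0.35] [-3.14 -0.01 -0.22] [0.61 0.21 0.36] [-3.14 -0.01 -0.22]
[18.06 -8.59  0.16]
```

```bash
python3 - <<'E'
from h import *
from scipy.spatial.transform import Slerp
np.set_printoptions(precision=2,suppress=True)
P=np.array([.40,-.49]); beta=10
Rt=upright(beta); z=Rt.apply([0,0,1]); Xt=np.array([*P,.0])-.047*z; Xt[2]=.20
XA=np.array([.38,-.40,.36])
def path(X0,R0,X1,R1,q,n=12):
    S=Slerp([0,1],Ro.concatenate([R0,R1]))
    for t in np.linspace(0,1,n):
        q,c=ik(X0+(X1-X0)*t,S(t),q); print(q,round(c,5))
    return q
s=observe(); R0=Ro.from_euler("xyz",s["tool_rot"])
for yaw in(60,80):
    RA=Ro.from_euler("xyz",[180,0,yaw],degrees=True); print("yaw",yaw)
    q=path(s["tool_pos"],R0,XA,RA,s["qpos"],6); print("tilt"); q=path(XA,RA,Xt,Rt,q); 
    Xd=Xt.copy();Xd[2]=.0744; print("down",ik(Xd,Rt,q))
    go((XA,RA))
E
```

```text
yaw 60
[ 0.22  0.54  1.02 -0.    1.57  2.01] 0.0
[0.03 0.39 1.28 0.   1.47 1.57] 0.0
[-0.21  0.29  1.42  0.    1.43  1.07] 0.0
[-0.47  0.25  1.47  0.    1.41  0.56] 0.0
[-0.73  0.28  1.44  0.    1.43  0.05] 0.0
[-0.95  0.36  1.31  0.    1.47 -0.43] 0.0
tilt
[-0.95  0.36  1.31  0.    1.47 -0.43] 0.0
[-1.03  0.36  1.36  0.14  1.43 -0.46] 0.0
[-1.11  0.37  1.4   0.28  1.4  -0.51] 0.0
[-1.19  0.39  1.46  0.42  1.37 -0.57] 0.0
[-1.26  0.41  1.51  0.55  1.35 -0.63] 0.0
[-1.33  0.45  1.57  0.69  1.35 -0.7 ] 0.0
[-1.39  0.49  1.63  0.82  1.36 -0.78] 0.0
[-1.44  0.53  1.68  0.94  1.37 -0.85] 0.0
[-1.48  0.59  1.74  1.06  1.4  -0.92] 0.0
[-1.52  0.65  1.79  1.17  1.44 -0.99] 0.0
[-1.55  0.72  1.83  1.28  1.49 -1.05] 0.0
[-1.57  0.8   1.87  1.38  1.56 -1.11] 0.0
down (array([-1.57,  1.03,  1.86,  1.38,  1.52, -1.33]), np.float64(3.039753159587983e-31))
t 6.2 p [0.61 0.21 0.36] rot [-179.8   -0.4  -12.8] q [ 0.22  0.53  1.05 -0.    1.55  2.01] open 0.0618 grip 24.9
[-85.1 649.3  -6.8] [  0.1  -0.5 -72.8]
yaw 80
[ 0.22  0.54  1.02 -0.    1.57  2.01] 0.0
[0.03 0.39 1.28 0.   1.47 1.5 ] 0.0
[-0.21 
[... 215 characters left out ...]
 0.38  1.34  0.14  1.46 -0.79] 0.0
[-1.11  0.39  1.37  0.28  1.45 -0.8 ] 0.0
[-1.19  0.42  1.41  0.41  1.44 -0.82] 0.0
[-1.26  0.45  1.46  0.54  1.43 -0.85] 0.0
[-1.32  0.48  1.52  0.67  1.43 -0.88] 0.0
[-1.38  0.52  1.57  0.79  1.43 -0.91] 0.0
[-1.43  0.56  1.63  0.92  1.44 -0.95] 0.0
[-1.48  0.62  1.69  1.03  1.46 -0.99] 0.0
[-1.51  0.67  1.75  1.15  1.48 -1.03] 0.0
[-1.54  0.73  1.81  1.26  1.51 -1.07] 0.0
[-1.57  0.8   1.87  1.38  1.56 -1.11] 0.0
down (array([-1.57,  1.03,  1.86,  1.38,  1.52, -1.33]), np.float64(5.308498634076147e-31))
t 6.2 p [0.61 0.21 0.36] rot [-179.8   -0.4  -12.8] q [ 0.22  0.53  1.05 -0.    1.55  2.01] open 0.0618 grip 24.9
[-85.1 649.3  -6.8] [  0.2  -0.5 -92.8]
```

Emit:
arm_command --series '[{"x": -85, "y": 649, "z": -7, "rx": 0, "ry": 0, "rz": -93}, {"x": -85, "y": 649, "z": -7, "rx": 0, "ry": 0, "rz": -93}, {"x": -85, "y": 649, "z": -7, "rx": 0, "ry": 0, "rz": -93}, {"x": -85, "y": 649, "z": -7, "rx": 0, "ry": 0, "rz": -93}, {"x": -85, "y": 649, "z": -7, "rx": 0, "ry": 0, "rz": -93}, {"x": -85, "y": 649, "z": -7, "rx": 0, "ry": 0, "rz": -93}, {"x": -85, "y": 649, "z": -7, "rx": 0, "ry": 0, "rz": -93}, {"x": -85, "y": 649, "z": -7, "rx": 0, "ry": 0, "rz": -93}, {"x": -85, "y": 649, "z": -7, "rx": 0, "ry": 0, "rz": -93}, {"x": -85, "y": 649, "z": -7, "rx": 0, "ry": 0, "rz": -93}, {"x": -85, "y": 649, "z": -7, "rx": 0, "ry": 0, "rz": -93}, {"x": -85, "y": 649, "z": -7, "rx": 0, "ry": 0, "rz": -93}, {"x": -85, "y": 649, "z": -7, "rx": 0, "ry": 0, "rz": -93}, {"x": -85, "y": 649, "z": -7, "rx": 0, "ry": 0, "rz": -93}, {"x": -85, "y": 649, "z": -7, "rx": 0, "ry": 0, "rz": -93}, {"x": -85, "y": 649, "z": -7, "rx": 0, "ry": 0, "rz": -93}, {"x": -85, "y": 649, "z": -7, "rx": 0, "ry": 0, "rz": -93}, {"x": -85, "y": 649, "z": -7, "rx": 0, "ry": 0, "rz": -93}]'

```text
time: 8.0
tool_pos: [0.3803, -0.3984, 0.3578]
tool_rot: [-3.141, -0.001, 1.402]
contact_force: [0.3, 0.2, -1.8]
opening: 0.0613
grip_force: 24.9
```

```bash
python3 - <<'E'
from h import *
P=np.array([.40,-.49]); Rt=upright(10); z=Rt.apply([0,0,1]); Xt=np.array([*P,.0])-.047*z; Xt[2]=.20
go((Xt,Rt)); p=read_camera("side"); save(p,"carry.png",(280,60,600,300),2)
E
```

```text
t 8.0 p [ 0.3803 -0.3984  0.3578] rot [-1.80e+02 -1.00e-01  8.03e+01] q [-0.95  0.35  1.33  0.    1.46 -0.78] open 0.0613 grip 24.9
[-102.9   -9.1  157.8] [-51.2  72.7  56.5]
```

View pics/carry.png

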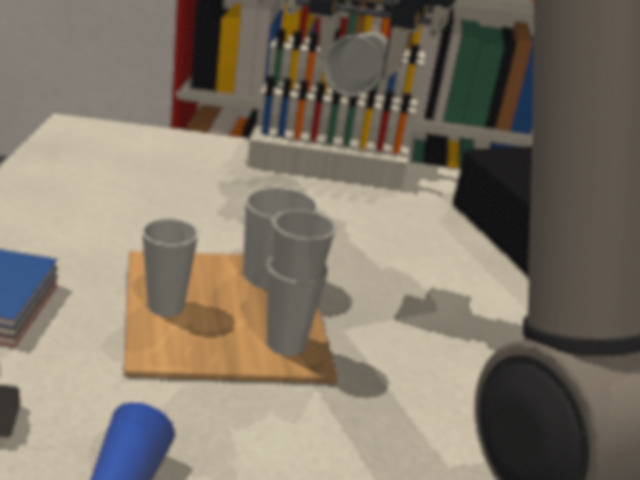

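The crop shows the pot held in the gripper at (358,62), with its mouth to the camera. A black box at (500,210) may be near where the wrist will go, so I'll check it from the top.

```bash
python3 - <<'E'
from h import *
p=read_camera("top"); 
im=p["pixels"].copy()
for x in (0,.1,.2,.3,.4,.5):
    for y in (-.3,-.4,-.5,-.6,-.7):
        u=proj(p,[x,y,0])[0].round().astype(int)
        if 0<=u[0]<640 and 0<=u[1]<480: cv2.circle(im,tuple(map(int,u)),2,(0,255,0),-1)
for q in ([.1,-.5],[.3,-.5],[.3,-.6],[.1,-.6]): print(q,proj(p,[*q,0])[0])
p["pixels"]=im; save(p,"top1.png",(340,240,640,480),2.5)
E
```

```text
[0.1, -0.5] [532.35153883 466.89289899]
[0.3, -0.5] [533.04468013 379.37983141]
[0.3, -0.6] [572.99605645 378.35820056]
[0.1, -0.6] [572.26788871 464.35188222]
```

View pics/top1.png

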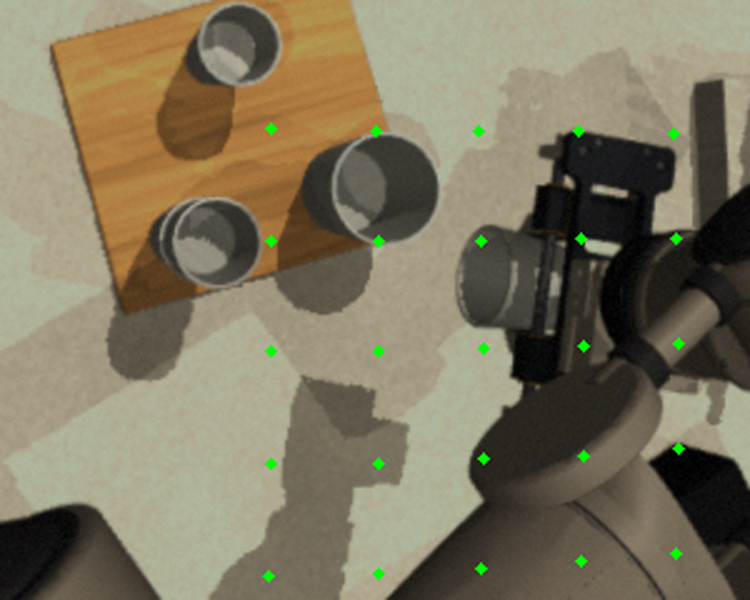

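The crop shows the black box at (715,490), off to the lower right, and the grey post at (710,130). To keep the wrist away from the box, I'll stand the pot at (0.40,-0.54) with the tool heading at -20°.

```bash
python3 - <<'E'
from h import *
from scipy.spatial.transform import Slerp
np.set_printoptions(precision=2,suppress=True)
P=np.array([.40,-.54]); Rt=upright(-20); z=Rt.apply([0,0,1]); Xt=np.array([*P,.0])-.047*z; Xt[2]=.20
s=observe(); R0=Ro.from_euler("xyz",s["tool_rot"]); X0=s["tool_pos"]; q=s["qpos"]
S=Slerp([0,1],Ro.concatenate([R0,Rt]))
for t in np.linspace(0,1,9):
    q,c=ik(X0+(Xt-X0)*t,S(t),q); print(q,round(c,5))
Xd=Xt.copy(); Xd[2]=.075; print(ik(Xd,Rt,q))
go((X0+(Xt-X0)*.3,S(.3)),(Xt,Rt))
E
```

```text
[-0.95  0.36  1.32  0.    1.46 -0.78] 0.0
[-1.07  0.36  1.39  0.21  1.38 -0.77] 0.0
[-1.19  0.36  1.49  0.42  1.3  -0.79] 0.0
[-1.3   0.38  1.61  0.65  1.22 -0.84] 0.0
[-1.39  0.41  1.73  0.9   1.17 -0.92] 0.0
[-1.46  0.46  1.86  1.15  1.15 -1.03] 0.0
[-1.51  0.52  1.98  1.42  1.17 -1.16] 0.0
[-1.54  0.61  2.1   1.68  1.25 -1.28] 0.0
[-1.53  0.72  2.2   1.93  1.39 -1.36] 0.0
(array([-1.53,  1.01,  2.19,  1.97,  1.49, -1.62]), np.float64(9.730655117869568e-29))
t 8.1 p [ 0.38 -0.4   0.36] rot [-180.    -0.    80.3] q [-0.95  0.35  1.33  0.    1.46 -0.78] open 0.0617 grip 24.9
[-38.3  -0.9  47.5] [-21.7  18.1  23.9]
[-127.7   -2.9  158.3] [-72.2  60.2  79.7]
```

Emit:
arm_command --series '[{"x": -38, "y": -1, "z": 47.5, "rx": -21.7, "ry": 18.1, "rz": 23.9}, {"x": -38, "y": -1, "z": 47.5, "rx": -21.7, "ry": 18.1, "rz": 23.9}, {"x": -38, "y": -1, "z": 47.5, "rx": -21.7, "ry": 18.1, "rz": 23.9}, {"x": -38, "y": -1, "z": 47.5, "rx": -21.7, "ry": 18.1, "rz": 23.9}, {"x": -38, "y": -1, "z": 47.5, "rx": -21.7, "ry": 18.1, "rz": 23.9}]'

```text
time: 8.6
tool_pos: [0.3717, -0.4368, 0.3103]
tool_rot: [2.824, -0.383, 1.032]
contact_force: [-0.5, 0.1, -2.5]
opening: 0.0618
grip_force: 24.9
```

```bash
python3 - <<'E'
from h import *
P=np.array([.40,-.54]); Rt=upright(-20); z=Rt.apply([0,0,1]); Xt=np.array([*P,.0])-.047*z; Xt[2]=.20
go((Xt,Rt)); s=observe(); print(fk(s["qpos"])[0],fk(s["qpos"])[1].as_euler("xyz",degrees=True))
E
```

```text
t 8.6 p [ 0.3717 -0.4368  0.3103] rot [161.8 -22.   59.1] q [-1.21  0.38  1.5   0.52  1.28 -0.77] open 0.0618 grip 24.9
[-118.1    7.5   77.5] [-50.3  42.1  55.5]
[ 0.38620915 -0.43868034  0.31626836] [161.81896062 -21.95758627  59.11614219]
```

Sign and model are confirmed, so I'll continue.

Emit:
arm_command --series '[{"x": -118, "y": 7.5, "z": 77.5, "rx": -50.3, "ry": 42.1, "rz": 55.5}, {"x": -118, "y": 7.5, "z": 77.5, "rx": -50.3, "ry": 42.1, "rz": 55.5}, {"x": -118, "y": 7.5, "z": 77.5, "rx": -50.3, "ry": 42.1, "rz": 55.5}, {"x": -118, "y": 7.5, "z": 77.5, "rx": -50.3, "ry": 42.1, "rz": 55.5}, {"x": -118, "y": 7.5, "z": 77.5, "rx": -50.3, "ry": 42.1, "rz": 55.5}, {"x": -118, "y": 7.5, "z": 77.5, "rx": -50.3, "ry": 42.1, "rz": 55.5}, {"x": -118, "y": 7.5, "z": 77.5, "rx": -50.3, "ry": 42.1, "rz": 55.5}, {"x": -118, "y": 7.5, "z": 77.5, "rx": -50.3, "ry": 42.1, "rz": 55.5}, {"x": -118, "y": 7.5, "z": 77.5, "rx": -50.3, "ry": 42.1, "rz": 55.5}, {"x": -118, "y": 7.5, "z": 77.5, "rx": -50.3, "ry": 42.1, "rz": 55.5}, {"x": -118, "y": 7.5, "z": 77.5, "rx": -50.3, "ry": 42.1, "rz": 55.5}, {"x": -118, "y": 7.5, "z": 77.5, "rx": -50.3, "ry": 42.1, "rz": 55.5}, {"x": -118, "y": 7.5, "z": 77.5, "rx": -50.3, "ry": 42.1, "rz": 55.5}]'

```text
time: 9.9
tool_pos: [0.3571, -0.525, 0.2016]
tool_rot: [3.069, -1.47, -0.27]
contact_force: [-0.1, 0.1, -0.6]
opening: 0.0616
grip_force: 25.0
```

```bash
python3 - <<'E'
from h import *
P=np.array([.40,-.54]); Rt=upright(-20); z=Rt.apply([0,0,1]); Xt=np.array([*P,.0])-.047*z; Xt[2]=.075
Xu=Xt+[0,0,.01]
go((Xu,Rt),(Xt,Rt)); p=read_camera("side"); save(p,"up.png",(300,60,560,260),3)
E
```

```text
t 9.9 p [ 0.3571 -0.525   0.2016] rot [175.8 -84.2 -15.5] q [-1.47  0.75  1.99  1.94  1.31 -1.2 ] open 0.0616 grip 25.0
[-116.1   -1.4   10.3] [-0.3  0.1  0.5]
[-126.1   -1.5   11.3] [-0.3  0.1  0.5]
```

View pics/up.png

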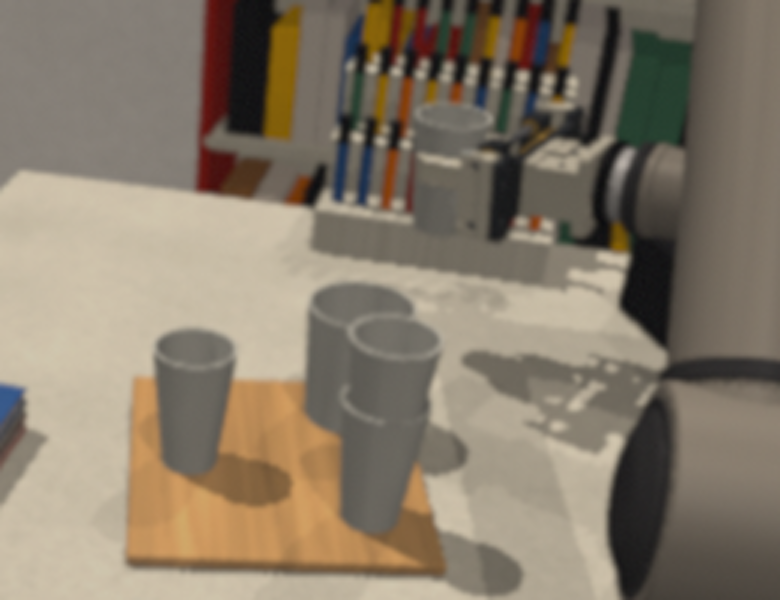

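The pot is upright in the gripper at (450,165), mouth up, so I'll lower it.

Emit:
arm_command --series '[{"x": -30, "y": 0, "z": 3, "rx": 0, "ry": 0, "rz": 0.5}, {"x": -60, "y": -1, "z": 5, "rx": 0, "ry": 0, "rz": 0.5}, {"x": -85, "y": -1, "z": 8, "rx": 0, "ry": 0, "rz": 0.5}, {"x": -105, "y": -1.4, "z": 9, "rx": -0.3, "ry": 0, "rz": 0.5}, {"x": -116, "y": -1.4, "z": 10.3, "rx": -0.3, "ry": 0, "rz": 0.5}, {"x": -116, "y": -1.4, "z": 10.3, "rx": -0.3, "ry": 0, "rz": 0.5}]'

```text
time: 10.55
tool_pos: [0.3558, -0.5234, 0.0835]
tool_rot: [-3.091, -1.47, -0.4]
contact_force: [0.0, -0.6, -1.1]
opening: 0.0616
grip_force: 25.0
```

Emit:
arm_command --series '[{"x": -3, "y": 0, "z": 0.3, "rx": 0, "ry": 0, "rz": 0}, {"x": -6, "y": 0, "z": 0.6, "rx": 0, "ry": 0, "rz": 0}, {"x": -8, "y": 0, "z": 0.8, "rx": 0, "ry": 0, "rz": 0}, {"x": -9, "y": 0, "z": 0.9, "rx": 0, "ry": 0, "rz": 0}]'

```text
time: 10.95
tool_pos: [0.3559, -0.5233, 0.0757]
tool_rot: [-3.102, -1.471, -0.391]
contact_force: [-0.9, 0.4, -2.1]
opening: 0.062
grip_force: 25.0
```

```bash
python3 - <<'E'
from h import *
go(([.357,-.524,.0744],upright(-20))); print(observe()["contact_force"])
E
```

```text
t 10.95 p [ 0.3559 -0.5233  0.0757] rot [-177.7  -84.3  -22.4] q [-1.47  1.03  1.96  2.    1.41 -1.43] open 0.062 grip 25.0
[-1.2  0.3  1.4] [ 0.1  0.  -0.2]
[-0.86733998  0.40150072 -2.05699383]
```

Emit:
arm_command --series '[{"x": -1, "y": 0, "z": 0, "rx": 0, "ry": 0, "rz": 0}, {"x": -2, "y": 0, "z": 0, "rx": 0, "ry": 0, "rz": 0}, {"x": -2, "y": 0, "z": 0, "rx": 0, "ry": 0, "rz": 0}]'

```text
time: 11.25
tool_pos: [0.3558, -0.5232, 0.0745]
tool_rot: [-3.105, -1.474, -0.387]
contact_force: [-0.3, 1.5, 4.9]
opening: 0.0613
grip_force: 24.6
```

Emit:
arm_command --series '[{"x": -1, "y": 0, "z": 0, "rx": 0, "ry": 0, "rz": 0}, {"x": -1, "y": 0, "z": 0, "rx": 0, "ry": 0, "rz": 0}]'

```text
time: 11.45
tool_pos: [0.3559, -0.5232, 0.0743]
tool_rot: [-3.11, -1.476, -0.381]
contact_force: [-1.6, 2.6, 8.6]
opening: 0.0615
grip_force: 24.5
```

Emit:
arm_command --series '[{"x": 1, "y": 0, "z": 0, "rx": 0, "ry": 0, "rz": 0}, {"x": 1, "y": 0, "z": 0, "rx": 0, "ry": 0, "rz": 0}, {"x": 1, "y": 0, "z": 0, "rx": 0, "ry": 0, "rz": 0}, {"x": 1, "y": 0, "z": 0, "rx": 0, "ry": 0, "rz": 0}, {"x": 1, "y": 0, "z": 0, "rx": 0, "ry": 0, "rz": 0}]' --hand 91

```text
time: 11.95
tool_pos: [0.3556, -0.5231, 0.0731]
tool_rot: [-3.091, -1.47, -0.401]
contact_force: [0.6, -0.1, 0.4]
opening: 0.0907
grip_force: 0.0
```

```bash
python3 - <<'E'
from h import *
from scipy.spatial.transform import Slerp
np.set_printoptions(precision=2,suppress=True)
s=observe(); R0=Ro.from_euler("xyz",s["tool_rot"]); X0=np.array(s["tool_pos"]); q=s["qpos"]; print(X0+.047*R0.apply([0,0,1]))
X1=X0+[0,0,.12]; X2=np.array([.40,-.46,.30]);
for yaw in (50,80):
    RA=Ro.from_euler("xyz",[180,0,yaw],degrees=True); S=Slerp([0,1],Ro.concatenate([R0,RA])); q=s["qpos"]
    q,c=ik(X1,R0,q); print(q,c)
    for t in np.linspace(0,1,7):
        q,c=ik(X1+(X2-X1)*t,S(t),q); print(q,round(c,5))
go((X1,R0)); t=read_camera("top"); p=read_camera("side"); save(p,"rel.png",(360,60,540,200),4)
m=mask_at(p,"pot_d",proj(p,[.40,-.54,.08])[0]); print(None if m is None else m.sum())
E
```

```text
[ 0.4  -0.54  0.07]
[-1.53  0.73  2.2   1.94  1.39 -1.37] 3.70938675654995e-26
[-1.53  0.73  2.2   1.94  1.39 -1.37] 0.0
[-1.51  0.59  2.08  1.66  1.16 -1.21] 0.0
[-1.45  0.49  1.93  1.32  1.03 -0.96] 0.0
[-1.36  0.44  1.76  0.94  1.   -0.7 ] 0.0
[-1.24  0.43  1.59  0.58  1.08 -0.48] 0.0
[-1.11  0.45  1.42  0.27  1.21 -0.34] 0.0
[-0.98  0.49  1.27  0.    1.38 -0.28] 0.0
[-1.53  0.73  2.2   1.94  1.39 -1.37] 3.70938675654995e-26
[-1.53  0.73  2.2   1.94  1.39 -1.37] 0.0
[-1.52  0.62  2.05  1.61  1.22 -1.26] 0.0
[-1.47  0.54  1.87  1.26  1.14 -1.1 ] 0.0
[-1.38  0.49  1.69  0.91  1.14 -0.95] 0.0
[-1.26  0.47  1.52  0.59  1.2  -0.84] 0.0
[-1.13  0.48  1.38  0.28  1.29 -0.8 ] 0.0
[-0.98  0.49  1.27  0.    1.38 -0.81] 0.0
t 11.95 p [ 0.36 -0.52  0.07] rot [-177.1  -84.2  -23. ] q [-1.47  1.04  1.96  2.    1.41 -1.43] open 0.0907 grip 0.0
[119.4  -0.6 -12. ] [0. 0. 0.]
474
```

View pics/rel.png

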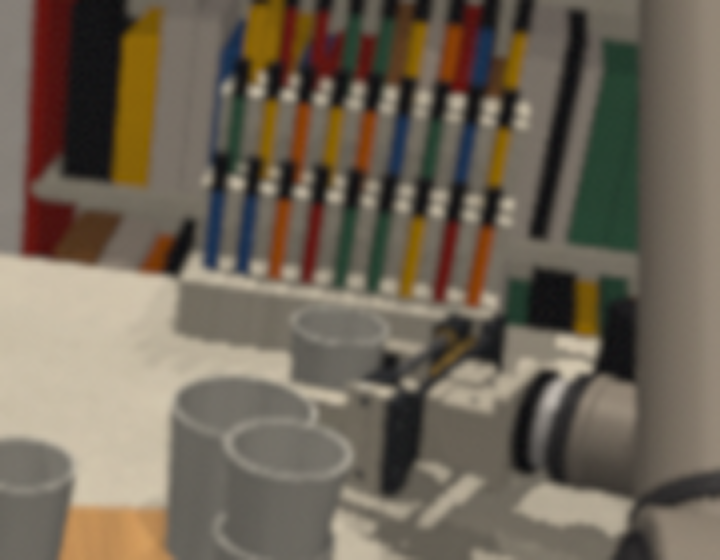

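The crop shows pot_d standing at (338,350) between the open fingers. I'll lift straight up, then turn the tool down.

Emit:
arm_command --series '[{"x": 20, "y": 0, "z": -2, "rx": 0, "ry": 0, "rz": 0}, {"x": 50, "y": -0.3, "z": -5, "rx": 0, "ry": 0, "rz": 0}, {"x": 85, "y": -0.5, "z": -8.5, "rx": 0, "ry": 0, "rz": 0}, {"x": 119, "y": -0.6, "z": -12, "rx": 0, "ry": 0, "rz": 0}, {"x": 119, "y": -0.6, "z": -12, "rx": 0, "ry": 0, "rz": 0}, {"x": 119, "y": -0.6, "z": -12, "rx": 0, "ry": 0, "rz": 0}]'

```text
time: 12.7
tool_pos: [0.3556, -0.523, 0.1936]
tool_rot: [-3.112, -1.471, -0.38]
contact_force: [0.7, 0.5, -0.5]
opening: 0.091
grip_force: 0.0
```

```bash
python3 - <<'E'
from h import *
R=Ro.from_euler("xyz",[180,0,80],degrees=True)
go(([.40,-.46,.30],R))
s=read_camera("side"); t=read_camera("top")
for p in (s,t):
    for d in boxes_of(p,"pot_d"):
        if abs(d["point"][1]+.54)<.08 and abs(d["point"][0]-.4)<.08: print(np.round(d["point"],3),d["confidence"])
m=mask_at(s,"pot_d",proj(s,[.40,-.54,.09])[0])
if m is not None: print(m.sum(),fit([(s,m)],standing,[.4,-.54,0.],[.01,.01,.01]), fit([(s,m)],lambda x:standing([*x,0.]),[.4,-.54],[.01,.01]))
E
```

```text
t 12.7 p [ 0.3556 -0.523   0.1936] rot [-178.3  -84.3  -21.8] q [-1.47  0.76  2.    1.96  1.32 -1.22] open 0.091 grip 0.0
[107.7 -74.8   9.4] [ 72.  -60.5 -79.7]
[ 0.395 -0.519  0.094] 0.56
[ 0.409 -0.537  0.085] 0.63
588 (array([ 0.40200296, -0.5423065 ,  0.003682  ]), np.float64(0.3318181818181818)) (array([ 0.40251747, -0.55136189]), np.float64(0.32258064516129037))
```

Emit:
arm_command --series '[{"x": 108, "y": -75, "z": 9, "rx": 72, "ry": -60.5, "rz": -79.7}, {"x": 108, "y": -75, "z": 9, "rx": 72, "ry": -60.5, "rz": -79.7}, {"x": 108, "y": -75, "z": 9, "rx": 72, "ry": -60.5, "rz": -79.7}, {"x": 108, "y": -75, "z": 9, "rx": 72, "ry": -60.5, "rz": -79.7}, {"x": 108, "y": -75, "z": 9, "rx": 72, "ry": -60.5, "rz": -79.7}, {"x": 108, "y": -75, "z": 9, "rx": 72, "ry": -60.5, "rz": -79.7}, {"x": 108, "y": -75, "z": 9, "rx": 72, "ry": -60.5, "rz": -79.7}, {"x": 108, "y": -75, "z": 9, "rx": 72, "ry": -60.5, "rz": -79.7}, {"x": 108, "y": -75, "z": 9, "rx": 72, "ry": -60.5, "rz": -79.7}, {"x": 108, "y": -75, "z": 9, "rx": 72, "ry": -60.5, "rz": -79.7}, {"x": 108, "y": -75, "z": 9, "rx": 72, "ry": -60.5, "rz": -79.7}, {"x": 108, "y": -75, "z": 9, "rx": 72, "ry": -60.5, "rz": -79.7}, {"x": 108, "y": -75, "z": 9, "rx": 72, "ry": -60.5, "rz": -79.7}, {"x": 108, "y": -75, "z": 9, "rx": 72, "ry": -60.5, "rz": -79.7}, {"x": 108, "y": -75, "z": 9, "rx": 72, "ry": -60.5, "rz": -79.7}, {"x": 108, "y": -75, "z": 9, "rx": 72, "ry": -60.5, "rz": -79.7}]'

```text
time: 14.55
tool_pos: [0.4007, -0.459, 0.2985]
tool_rot: [-3.139, -0.004, 1.399]
contact_force: [-0.6, -0.0, -0.1]
opening: 0.091
grip_force: 0.0
```

```bash
python3 - <<'E'
from h import *
R=Ro.from_euler("xyz",[180,0,80],degrees=True)
go(([.40,-.54,.30],R),([.40,-.54,.137],R))
t=read_camera("top"); save(t,"top2.png",(380,220,640,440),3)
for q,g in (("pot_d",[.40,-.54]),("pot_d",[.565,-.243])):
    z0=0 if g[1]<-.4 else .012
    for d in trace(t,q):
        m=d["pixels"]; ys,xs=np.nonzero(m); u=proj(t,[*g,.09])[0]
        if abs(xs.mean()-u[0])<15 and abs(ys.mean()-u[1])<15: print(q,g,m.sum(),fit([(t,m)],lambda x:standing([*x,z0]),g,[.01,.01]))
    for f in(boxes_of,mark_of):
      for d in f(t,q):
        if np.hypot(*(np.array(d["point"][:2])-g))<.05: print(f.__name__,np.round(d["point"],3),d["confidence"])
E
```

```text
t 14.55 p [ 0.4007 -0.459   0.2985] rot [-179.8   -0.2   80.1] q [-0.98  0.5   1.26  0.    1.39 -0.81] open 0.091 grip 0.0
[-79.9  13.2  -1.9] [-0.2 -0.2  0.1]
[-80.5  13.6 161.1] [-0.2 -0.2  0.1]
pot_d [0.4, -0.54] 842 (array([ 0.40119335, -0.53636698]), np.float64(0.3280127693535515))
call [ 0.406 -0.525  0.067] 0.67
call [ 0.407 -0.54   0.005] 0.64
pot_d [0.565, -0.243] 1060 (array([ 0.56176996, -0.24196297]), np.float64(0.022201665124884418))
call [ 0.567 -0.247  0.076] 0.96
call [ 0.565 -0.24   0.01 ] 0.57
```

View pics/top2.png

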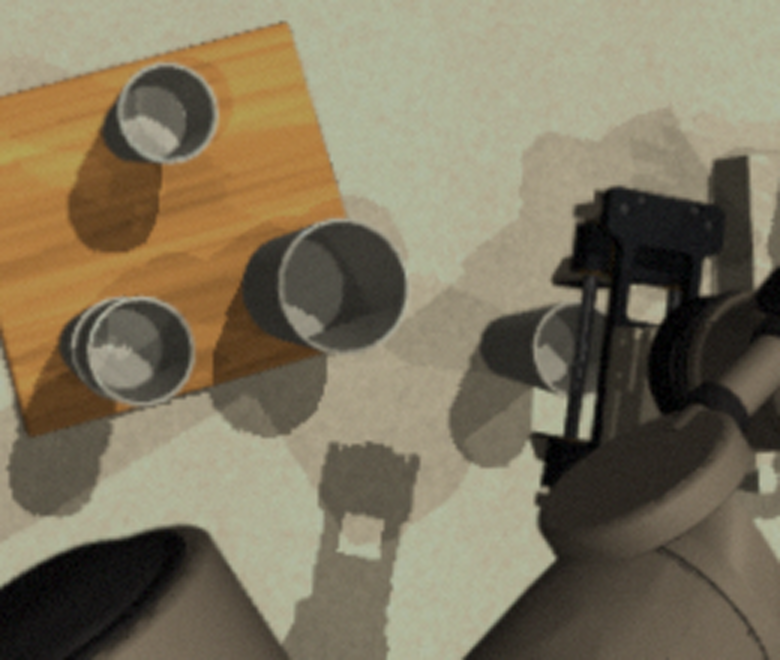

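The crop shows pot_d standing, rim at (565,345), partly under the gripper, and pot_c at (168,112). I'll move over pot_d and grasp it near the rim from above.

Emit:
arm_command --series '[{"x": -40, "y": 7, "z": 0, "rx": 0, "ry": 0, "rz": 0}, {"x": -75, "y": 13, "z": 0, "rx": -0.2, "ry": -0.2, "rz": 0}, {"x": -80, "y": 13.2, "z": 0, "rx": -0.2, "ry": -0.2, "rz": 0}, {"x": -80, "y": 13.2, "z": 40, "rx": -0.2, "ry": -0.2, "rz": 0}, {"x": -80, "y": 13.3, "z": 80, "rx": -0.2, "ry": -0.2, "rz": 0}, {"x": -80, "y": 13.4, "z": 115, "rx": -0.2, "ry": -0.2, "rz": 0}, {"x": -80, "y": 13.5, "z": 140, "rx": -0.2, "ry": -0.2, "rz": 0}, {"x": -80.5, "y": 13.6, "z": 155, "rx": -0.2, "ry": -0.2, "rz": 0}, {"x": -80.5, "y": 13.6, "z": 161, "rx": -0.2, "ry": -0.2, "rz": 0}, {"x": -80.5, "y": 13.6, "z": 161, "rx": -0.2, "ry": -0.2, "rz": 0}]'

```text
time: 15.9
tool_pos: [0.3991, -0.5412, 0.1388]
tool_rot: [3.139, 0.002, 1.396]
contact_force: [-0.3, -0.4, 0.1]
opening: 0.0915
grip_force: 0.0
```

Emit:
arm_command --series '[{"x": 0, "y": 0, "z": 0, "rx": 0, "ry": 0, "rz": 0}, {"x": 0, "y": 0, "z": 0, "rx": 0, "ry": 0, "rz": 0}, {"x": 0, "y": 0, "z": 0, "rx": 0, "ry": 0, "rz": 0}, {"x": 0, "y": 0, "z": 0, "rx": 0, "ry": 0, "rz": 0}, {"x": 0, "y": 0, "z": 0, "rx": 0, "ry": 0, "rz": 0}, {"x": 0, "y": 0, "z": 0, "rx": 0, "ry": 0, "rz": 0}, {"x": 0, "y": 0, "z": 0, "rx": 0, "ry": 0, "rz": 0}]' --hand 45 --squeeze 20

```text
time: 16.6
tool_pos: [0.3996, -0.5417, 0.1398]
tool_rot: [3.137, 0.003, 1.396]
contact_force: [1.8, -0.7, 6.1]
opening: 0.0686
grip_force: 20.0
```

Emit:
arm_command --series '[{"x": 0, "y": 0, "z": -10, "rx": 0, "ry": 0, "rz": 0}, {"x": 0, "y": 0, "z": -35, "rx": 0, "ry": 0, "rz": 0}, {"x": 0, "y": 0, "z": -80, "rx": 0, "ry": 0, "rz": 0}, {"x": 0, "y": 0, "z": -130, "rx": 0, "ry": 0, "rz": 0}, {"x": 0, "y": 0, "z": -170, "rx": 0, "ry": 0, "rz": 0}, {"x": 0, "y": 0, "z": -193, "rx": 0, "ry": 0, "rz": 0}, {"x": 0, "y": 0, "z": -193, "rx": 0, "ry": 0, "rz": 0}]'

```text
time: 17.3
tool_pos: [0.3988, -0.5413, 0.336]
tool_rot: [3.135, 0.007, 1.396]
contact_force: [0.0, -0.5, -1.8]
opening: 0.0691
grip_force: 20.0
```

```bash
python3 - <<'E'
from h import *
R=Ro.from_euler("xyz",[180,0,80],degrees=True)
go(([.5636,-.2425,.33],R))
E
```

```text
t 17.3 p [ 0.3988 -0.5413  0.336 ] rot [179.6   0.4  80. ] q [-1.05  0.6   0.98  0.    1.55 -0.88] open 0.0691 grip 20.0
[323.  110.3   4.5] [ 0.4  0.4 -0. ]
```

Emit:
arm_command --series '[{"x": 323, "y": 110, "z": 0, "rx": 0.4, "ry": 0.4, "rz": 0}, {"x": 323, "y": 110, "z": 0, "rx": 0.4, "ry": 0.4, "rz": 0}, {"x": 323, "y": 110, "z": 0, "rx": 0.4, "ry": 0.4, "rz": 0}, {"x": 323, "y": 110, "z": 0, "rx": 0.4, "ry": 0.4, "rz": 0}, {"x": 323, "y": 110, "z": 0, "rx": 0.4, "ry": 0.4, "rz": 0}, {"x": 323, "y": 110, "z": 0, "rx": 0.4, "ry": 0.4, "rz": 0}, {"x": 323, "y": 110, "z": 0, "rx": 0.4, "ry": 0.4, "rz": 0}, {"x": 323, "y": 110, "z": 0, "rx": 0.4, "ry": 0.4, "rz": 0}, {"x": 323, "y": 110, "z": 0, "rx": 0.4, "ry": 0.4, "rz": 0}, {"x": 323, "y": 110, "z": 0, "rx": 0.4, "ry": 0.4, "rz": 0}]'

```text
time: 18.3
tool_pos: [0.5623, -0.2424, 0.33]
tool_rot: [-3.135, -0.006, 1.395]
contact_force: [-0.6, -0.3, -1.1]
opening: 0.0691
grip_force: 20.0
```

```bash
python3 - <<'E'
from h import *
R=Ro.from_euler("xyz",[180,0,80],degrees=True)
go(([.5636,-.2425,.33],R),([.5636,-.2425,.27],R))
s=read_camera("side"); save(s,"hover.png",(280,60,480,260),3)
X=observe()["tool_pos"]
for d in trace(s,"pot_d"):
    m=d["pixels"]; ys,xs=np.nonzero(m)
    for g in ([X[0],X[1],X[2]-.14],[.5645,-.2427,.012]):
        u=proj(s,[g[0],g[1],g[2]+.05])[0]
        if np.hypot(xs.mean()-u[0],ys.mean()-u[1])<18: print(np.round(g,4),m.sum(),fit([(s,m)],standing,g,[.01,.01,.01]))
E
```

```text
t 18.3 p [ 0.5623 -0.2424  0.33  ] rot [-179.6   -0.3   80. ] q [-0.53  0.49  1.19  0.    1.47 -0.36] open 0.0691 grip 20.0
[ 0.2  1.2 -0.1] [-0.4 -0.3 -0. ]
[-0.2  1.7 59.9] [-0.4 -0.3 -0. ]
[ 0.5623 -0.2428  0.1903] 1312 (array([ 0.56441409, -0.24985418,  0.19024403]), np.float64(0.08952116585704373))
[ 0.5645 -0.2427  0.012 ] 1030 (array([ 0.56531725, -0.24296135,  0.00923699]), np.float64(0.12859560067681897))
```

View pics/hover.png

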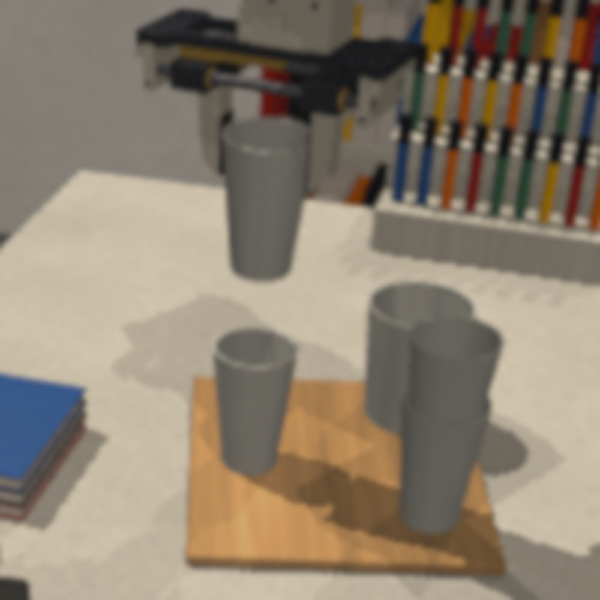

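The crop shows pot_d hanging upright at (265,200), straight above pot_c (255,400). Lowering it in.

Emit:
arm_command --series '[{"x": 0, "y": 0.6, "z": 20, "rx": -0.2, "ry": -0.2, "rz": 0}, {"x": 0, "y": 0.6, "z": 45, "rx": -0.2, "ry": -0.2, "rz": 0}, {"x": 0, "y": 0.6, "z": 62, "rx": -0.2, "ry": -0.2, "rz": 0}, {"x": 0, "y": 0.6, "z": 72, "rx": -0.2, "ry": -0.2, "rz": 0}, {"x": 0, "y": 0.6, "z": 80, "rx": -0.2, "ry": -0.2, "rz": 0}, {"x": 0, "y": 0.6, "z": 86, "rx": -0.2, "ry": -0.2, "rz": 0}, {"x": 0, "y": 0.6, "z": 90, "rx": -0.2, "ry": -0.2, "rz": 0}, {"x": 0, "y": 0.6, "z": 90, "rx": -0.2, "ry": -0.2, "rz": 0}]'

```text
time: 19.2
tool_pos: [0.5633, -0.2414, 0.2413]
tool_rot: [-3.141, -0.002, 1.396]
contact_force: [-0.1, -0.7, -1.1]
opening: 0.0688
grip_force: 20.0
```

```bash
python3 - <<'E'
from h import *
go(([.563,-.2425,.207],Ro.from_euler("xyz",[180,0,80],degrees=True)))
t=read_camera("top"); s=read_camera("side"); X=observe()["tool_pos"]
for p in(s,t):
  for d in trace(p,"pot_d"):
    m=d["pixels"]; ys,xs=np.nonzero(m)
    for n,g in (("held",[X[0],X[1],X[2]-.14]),("c",[.5645,-.2427,.012])):
        u=proj(p,[g[0],g[1],g[2]+.05])[0]
        if np.hypot(xs.mean()-u[0],ys.mean()-u[1])<18: print(n,m.sum(),d["confidence"],fit([(p,m)],lambda x:standing([*x,g[2]]),g[:2],[.01,.01]))
print(observe()["contact_force"],observe()["torque"])
E
```

```text
t 19.2 p [ 0.5633 -0.2414  0.2413] rot [-1.799e+02 -1.000e-01  8.000e+01] q [-0.53  0.54  1.34  0.    1.26 -0.36] open 0.0688 grip 20.0
[-1.2 -0.1 34.3] [-0.1 -0.1 -0. ]
held 1156 0.87 (array([ 0.56701994, -0.25416202]), np.float64(0.12202609363008443))
c 851 0.81 (array([ 0.56390552, -0.24431316]), np.float64(0.2830665543386689))
held 310 0.74 (array([ 0.56230902, -0.20848304]), np.float64(0.7564807541241163))
c 310 0.74 (array([ 0.57196353, -0.24648883]), np.float64(0.713091922005571))
c 270 0.51 (array([ 0.55683612, -0.216748  ]), np.float64(0.7433460076045628))
[-0.68895725 -0.08278085 -1.81625017] [-0.01450624 -0.08359951 -0.0176964 ]
```

Emit:
arm_command --series '[{"x": -0.5, "y": 0, "z": 5, "rx": 0, "ry": 0, "rz": 0}, {"x": -0.5, "y": 0, "z": 10, "rx": 0, "ry": 0, "rz": 0}, {"x": -0.5, "y": 0, "z": 15, "rx": 0, "ry": 0, "rz": 0}, {"x": -0.5, "y": 0, "z": 19, "rx": 0, "ry": 0, "rz": 0}, {"x": -0.5, "y": 0, "z": 22, "rx": 0, "ry": 0, "rz": 0}]'

```text
time: 19.9
tool_pos: [0.5631, -0.2417, 0.2187]
tool_rot: [-3.14, -0.002, 1.396]
contact_force: [0.1, -0.0, -2.8]
opening: 0.0683
grip_force: 20.0
```

Emit:
arm_command --series '[{"x": 0, "y": 0, "z": 2, "rx": 0, "ry": 0, "rz": 0}, {"x": 0, "y": 0, "z": 4, "rx": 0, "ry": 0, "rz": 0}, {"x": 0, "y": 0, "z": 6, "rx": 0, "ry": 0, "rz": 0}, {"x": 0, "y": 0, "z": 6, "rx": 0, "ry": 0, "rz": 0}]'

```text
time: 20.3
tool_pos: [0.5632, -0.2417, 0.2132]
tool_rot: [-3.14, -0.002, 1.396]
contact_force: [-1.0, 0.6, -1.9]
opening: 0.0686
grip_force: 20.0
```

Emit:
arm_command --series '[{"x": 0, "y": 0, "z": 1.5, "rx": 0, "ry": 0, "rz": 0}, {"x": 0, "y": 0, "z": 3, "rx": 0, "ry": 0, "rz": 0}, {"x": 0, "y": 0, "z": 4, "rx": 0, "ry": 0, "rz": 0}, {"x": 0, "y": 0, "z": 4, "rx": 0, "ry": 0, "rz": 0}]'

```text
time: 20.7
tool_pos: [0.5632, -0.2418, 0.2092]
tool_rot: [-3.141, -0.002, 1.396]
contact_force: [0.5, -0.3, -1.7]
opening: 0.0689
grip_force: 20.0
```

Emit:
arm_command --series '[{"x": 0, "y": 0, "z": 1, "rx": 0, "ry": 0, "rz": 0}, {"x": 0, "y": 0, "z": 2, "rx": 0, "ry": 0, "rz": 0}, {"x": 0, "y": 0, "z": 2, "rx": 0, "ry": 0, "rz": 0}]'

```text
time: 21.0
tool_pos: [0.5632, -0.2417, 0.2072]
tool_rot: [-3.14, -0.002, 1.396]
contact_force: [-0.2, 0.2, -1.2]
opening: 0.0687
grip_force: 20.0
```

Emit:
arm_command --series '[{"x": 0, "y": 0, "z": 1, "rx": 0, "ry": 0, "rz": 0}, {"x": 0, "y": 0, "z": 2, "rx": 0, "ry": 0, "rz": 0}, {"x": 0, "y": 0, "z": 2, "rx": 0, "ry": 0, "rz": 0}]'

```text
time: 21.3
tool_pos: [0.5633, -0.2423, 0.2068]
tool_rot: [3.141, -0.0, 1.396]
contact_force: [-1.6, -0.2, 6.4]
opening: 0.0683
grip_force: 20.0
```

Emit:
arm_command --series '[{"x": 0, "y": 0, "z": 1, "rx": 0, "ry": 0, "rz": 0}, {"x": 0, "y": 0, "z": 1, "rx": 0, "ry": 0, "rz": 0}]'

```text
time: 21.5
tool_pos: [0.5635, -0.2425, 0.2066]
tool_rot: [3.14, 0.0, 1.396]
contact_force: [-4.1, 0.1, 10.4]
opening: 0.0683
grip_force: 20.0
```

It touches down at the expected height (TCP 0.207). Release and withdraw.

Emit:
arm_command --series '[{"x": 0, "y": 0, "z": -2, "rx": 0, "ry": 0, "rz": 0}, {"x": 0, "y": 0, "z": -2, "rx": 0, "ry": 0, "rz": 0}, {"x": 0, "y": 0, "z": -2, "rx": 0, "ry": 0, "rz": 0}, {"x": 0, "y": 0, "z": -2, "rx": 0, "ry": 0, "rz": 0}, {"x": 0, "y": 0, "z": -2, "rx": 0, "ry": 0, "rz": 0}, {"x": 0, "y": 0, "z": -2, "rx": 0, "ry": 0, "rz": 0}]' --hand 91

```text
time: 22.1
tool_pos: [0.5632, -0.2417, 0.2062]
tool_rot: [-3.141, -0.002, 1.396]
contact_force: [-1.3, 0.4, -1.0]
opening: 0.0911
grip_force: 0.0
```

Emit:
arm_command --series '[{"x": 0, "y": 0, "z": -15, "rx": 0, "ry": 0, "rz": 0}, {"x": 0, "y": 0, "z": -45, "rx": 0, "ry": 0, "rz": 0}, {"x": 0, "y": 0, "z": -90, "rx": 0, "ry": 0, "rz": 0}, {"x": 0, "y": 0, "z": -140, "rx": 0, "ry": 0, "rz": 0}, {"x": 0, "y": 0, "z": -150, "rx": 0, "ry": 0, "rz": 0}, {"x": -100, "y": 0, "z": -150, "rx": 0, "ry": 0, "rz": 0}, {"x": -100, "y": 0, "z": -150, "rx": 0, "ry": 0, "rz": 0}, {"x": -150, "y": 0, "z": -150, "rx": 0, "ry": 0, "rz": 0}, {"x": -150, "y": 0, "z": -150, "rx": 0, "ry": 0, "rz": 0}]'

```text
time: 23.0
tool_pos: [0.5349, -0.3956, 0.354]
tool_rot: [-3.139, -0.001, 1.39]
contact_force: [-0.5, 1.0, -1.0]
opening: 0.091
grip_force: 0.0
```

```bash
python3 - <<'E'
from h import *
go(); s=read_camera("side"); save(s,"end.png",(200,60,480,280),2.5)
E
```

```text
t 23.0 p [ 0.5349 -0.3956  0.354 ] rot [-179.8   -0.    79.6] q [-0.75  0.59  0.96 -0.    1.6  -0.57] open 0.091 grip 0.0
```

View pics/end.png

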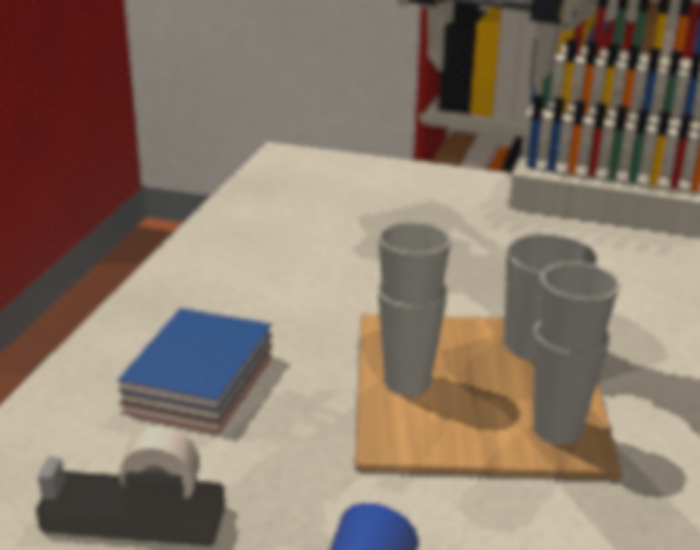

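The crop shows both stacks two high, at (412,310) and (572,350), nested equally deep. The wide pot is empty and the robot is clear.

```bash
python3 -c "
from cell import *
print(hand_in())"
```

```text
the job is handed in; nothing more can be done
None
```

The toppled pot now stands nested all the way down in the shorter stack, so both stacks are two pots high; the wide pot is still empty, and the job was handed in at about 23 s.

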